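# Clip the towered roof onto the model house

## Robot

A 6-joint arm with a two-finger parallel gripper is mounted at the origin on the work surface. World frame = base frame: x ahead of the robot, y to its left, z up, the work surface at z = 0. Lengths are in mm, angles in rad, forces in N, time in s.
With the tool pointing down it reaches from about 350 to 875 mm from the base axis. Payload 4.2 kg.
Tool frame: the origin (TCP) lies on the centre line of the jaws, within the pads' length; the fingertips stand 11 mm ahead of it and the grasp point (between the pads) lies 8 mm behind it; z points along the fingers, y is the direction in which the jaws open and shut (so a half turn about z gives the same grasp; the last joint's range is limited). The gripper opens to 87 mm and grips with 3 to 60 N. Pads are 19 mm wide; open, the fingers measure 117 mm over their backs; the gripper's body (75 mm by 190 mm) begins 51 mm behind the grasp point.
Start: joints at [-0.954, 0.385, 0.008, 0, -1.194, -0.259], TCP at [218.898, -585.391, 233.55] pointing down, gripper open.
Joint ranges: [-3.14, 3.14], [-1.21, 2.06], [-1.07, 1.41], [-3.16, 2.05], [-2.99, -0.16], [-3.1, 3.1]. Speed limits (rad/s): [2.79, 2.79, 3.14, 3.14, 3.14, 3.14].

## Interface

Orientations are given as a rotation vector (axis times angle).
In Python, from plant import get_state, optics, order gives the robot as it stands.
- The arm moves only by the tool play_rows, never from a script. Its argument "deltas" is a list of rows, each an object of numbers: "tx", "ty", "tz": the shift along the tool's x, y, z as a fraction of full scale; "ax", "ay", "az": the turn, a rotation vector about the tool's x, y, z as a fraction of full scale. In form: [{"tx": .., "ty": .., "tz": .., "ax": .., "ay": .., "az": ..}, ...]. A call has exactly 8 rows; each row shifts and turns the commanded pose from where the row before left it, along the tool's axes as they then stand; what a row does not reach is not made up. Full scale, the value 1, is 50 mm for a shift and 6 degrees for a turn. A row lasts 1/10 s, in which the tool goes at most 50 mm and 8.59 degrees, less where a joint would pass 70% of its speed; a pose out of reach is approached as far as the arm can. A call with a number of a shift or a turn outside -1 to 1 is refused whole. A call with a gripper value outside its range is refused whole. "jaw" is the opening, from -1 (shut) to 1 (fully open), set as the call begins (left out, the last holds). The fingers move at their own pace and stop on an object; the grip force is fixed at half the most. Time passes only in rows, so rows that do not move let the fingers close, or fill a call up. It gives the time, the measured TCP pose, the force and the opening at its end, in the units of the state.
- get_state(): the state, without advancing time (a new reading comes with each control period).
- optics.read_camera(name): name is "side" or "top" or "wrist"; returns (picture, depth): 400x640x3 uint8, red, green, blue; 400x640 float32, mm along the optical axis (not along the pixel's ray), 0 where there is no reading.
- optics.camera_model(name): a dict with "camera_matrix" (3x3 intrinsics, pixels), "world_to_cam" (4x4, takes a point from world to camera coordinates); the wrist camera has in their place "mount" (4x4, takes a point from camera to tool coordinates, whose origin is the TCP and whose axes are the flange's). Camera axes: x right, y up, looking along -z (the intrinsics and any distortion apply to the point x, -y, -z); pixel columns grow to the right and rows downward; lengths in mm; the calibration is good to about 2 mm. A picture is of the moment at which its call begins: read the wrist's pose just before it. camera_model takes no time and is no camera call.
- order.sign_off(): hands the job in, once; it reports no verdict.
Trained networks look in the newest picture that a camera, given by its name, has taken for a name from the list of things; names that differ only in an ending like _2 or _b are one class to them, and where a whole thing is asked for, a point or a joint stands for the part that bears it (a point fixed in the world has none). Each returns a list of dicts, best first, with "p" (0 to 1); they miss things now and then, are a little off and sometimes report something else, mostly with a low value. They report only what shows in the picture. A call takes as long as a camera call.
- optics.regions_of(thing, camera): "region" (400x640 bool, what is visible of it).
- optics.tip_of(thing, camera): "xyz" ([x, y, z] in mm, in world coordinates, good to about 4 mm: a listed point, or the origin of a listed thing).
The state is a dict: "clock": time; "q": joint angles; "joint_vel": joint speeds; "joint_efforts": joint torques, N m; "tool_pos": TCP position; "tcp_rot": TCP orientation; "wrist_force": force on the tool from outside, world axes, zero at the start; "wrist_torque": the same for the moment, N m; "grip_width": finger opening in mm.
Only numpy, scipy, OpenCV 4.12 (cv2) and the standard library are available. Lean on these libraries where they do the work, as an engineer would, in place of code of your own. Each camera call takes 0.05 s, during which the arm holds its last target.

## Task

Fit the roof with the square tower onto the model house: hook its steel lip under the round rail, with the other edge still raised, let go so that it leans with its sprung foot on the wooden ledge, then press that raised edge down until the foot clicks under the ledge and the roof is level, fully home and about centred along the rail. Leave the other roof and everything else on the bench where it is.

Things in the scene. Friction and masses are not known exactly. Their poses are not given: they have to be found in the camera images.
- house: Roofless sand-coloured model house fixed to the bench on a 150 x 190 mm foot board; walls 110 (x) by 150 (y) mm, 94 mm high. Origin on the bench under its centre, z up. Round steel rail along its -x side (towards the robot), dark wooden ledge along its +x side, both parallel to its y. Yaw within 0.3 rad.
- rail_mid (a point): Middle of the round steel rail, on its axis, at house (-77, 0, 95) mm; rail 10 mm thick, 150 mm long, axes as the house. It stands 17 mm clear of the wall; end brackets lie beyond |y| = 67 mm; the space below and outside it is open.
- ledge_mid (a point): Middle of the upper outer edge of the wooden ledge, house (73, 0, 100) mm, axes as the house. The ledge is 10 mm thick (z 90 to 100 mm), 150 mm long along y, open below.
- tower_mid (a point): Centre of the square tower (44 x 44 mm, 50 tall, plus a shallow dome 16 high) on the roof unit to fit (0.35 kg); axes of the unit: x from lip side to foot side, z up. It starts level on a 40 mm block, lip side towards the robot, yaw within 0.4 rad. Plate underside is 33 mm, plate top 25 mm below this point. Fully home this point is at house (0 to 2, 0, 133) mm, level.
- roof: The whole towered roof unit that is to be fitted. Origin at the centre of its plate's underside, 33 mm below tower_mid; axes as there.
- lip_tip (a point): Free edge of the unit's steel lip, (-74, 0, -51) mm from tower_mid. A leg (x -90 to -84 mm from tower_mid, 90 mm wide) goes down from the plate's -x edge; the lip runs from it inwards (+x) to x = -74, 6 mm thick, upper face 15 mm below the plate's underside. Hooked, the rail lies in that 15 mm gap, open towards +x, the leg against the rail's outside.
- press_spot (a point): The place to press: flat top of the unit's plate above the foot, (70, 0, -25) mm from tower_mid, 20 mm in from the plate's +x edge; 108 mm above the bench when fully home. The plate is 180 mm (x) by 130 mm (y), 8 mm thick, with parapets 10 mm high along its two y edges only.
- foot (a joint): Travel of the unit's sprung foot: 0 m = out (free or clicked), to 0.011 m pushed outwards (+x); spring 2.4 N + 400 N/m. Lip hooked and let go, its bevel rests on the ledge's edge with the plate's +x edge 16 to 20 mm high (tilt 0.11 to 0.14 rad). Pressing with about 8 to 15 N makes it give way and, at the end of the stroke, snap back (below 0.002 m) under the ledge.
- nose_tip (a point): Tip of the sprung foot's inward (-x) pointing nose, (68, 0, -47) mm from tower_mid with the foot out; its bevel runs from there down and outwards to (78, 0, -61) mm. The foot is 50 mm wide in y, with a tab sticking out 9 mm past the plate's edge. Clicked, the tip is under the ledge, at about house z 86 mm.
- gable_roof: Another roof unit with the same plate but a pitched tiled roof with a ridge in place of the tower, on the other 40 mm block; to be left alone. Origin at the centre of its plate's underside.
- glue_jar: Bystander: white closed glue jar, 68 mm across, 85 mm tall; origin at its underside.
- paint_pot: Bystander: brown paint pot with black cap, 52 mm across, 55 mm tall; origin at its underside.
- brush: Bystander: paint brush lying flat; origin at its underside.
- dome_cast: Bystander: loose plaster dome, 80 mm across, 44 mm tall; origin at its underside.
- water_cup: Bystander: white ceramic cup, 72 mm across, 85 mm tall; origin at its underside.
- steps_cast: Bystander: cast flight of three steps, 60 x 120 x 30 mm; origin at its underside.
- offcut: Bystander: flat wooden offcut, 30 x 80 x 18 mm; origin at its underside.

How it is judged (in metres and radians):
On the way, in this order (a step that is already met when the one before it is completed fails the run):
1. The lip is hooked under the rail, the foot side still raised (tilt over 0.06 rad), and the roof unit is let go (x of lip_tip in the frame of house above -0.079 m and z of lip_tip in the frame of house between 0.07 and 0.09 m and angle between tower_mid's own z axis and vertical between 0.06 and 0.3 rad and contact force between roof and the fingers below 0.1 N and contact force between roof and house above 0.5 N and linear speed of roof below 0.03 m/s), for 0.2 s.
2. The foot side is pressed home and the foot has clicked under the ledge (x of lip_tip in the frame of house above -0.079 m and z of lip_tip in the frame of house between 0.07 and 0.09 m and z of tower_mid in the frame of house between 0.129 and 0.1365 m and y of tower_mid in the frame of house between -0.02 and 0.02 m and angle between the z axis of tower_mid and the z axis of house, either way round below 0.03 rad and angle between the x axis of tower_mid and the x axis of house, either way round below 0.08 rad and z of nose_tip in the frame of house below 0.0905 m and x of nose_tip in the frame of house below 0.072 m and value of joint foot below 0.0035 m), for 0.2 s.
At the end, for the whole second after the job is handed in: The towered roof unit sits on the house at rest: lip under the rail, level with the house within 0.03 rad, square to it within 0.08 rad, centred along the rail within 20 mm, its underside within 3.5 mm above its seat, and the foot sprung back (under 3.5 mm) with its nose under the ledge (all of step 2 and linear speed of roof below 0.02 m/s and angular speed of roof below 0.1 rad/s); the robot touches nothing.
It fails at once if the other roof is moved more than 20 mm (distance of gable_roof from where it was at the start of the episode above 0.02 m).
It fails at once if one of the bystanders is moved more than 30 mm (distance of any of glue_jar, paint_pot, brush, dome_cast, water_cup, steps_cast, offcut from where it was at the start of the episode above 0.03 m).
It also fails if it takes over 58 s, if anything falls off the work surface, if the arm or the gripper's body presses on something with over 40 N, if the wrist force passes 120 N, or if a joint passes its speed limit or range.

## Working session

There is one attempt and no reset: what is moved stays moved. The work goes in short steps, Python scripts to look and compute and a tool call to move; the robot and the scene stay as the last step left them, time stands still between calls to the robot, and variables do not carry over. Pictures are saved under pics/ and viewed, and the job is handed in when it is done.

Besides the shell and the picture viewer there is one more tool, called after "Request:" as name([rows], argument=value, ...), one row to a line, values as JSON. play_rows: Moves the arm, as the interface text tells. Shift numbers are shares of 50 mm and turn numbers shares of 6 degrees, none past 1 either way. Its arguments: {"type":"object","properties":{"deltas":{"type":"array","items":{"type":"object","properties":{"tx":{"type":"number"},"ty":{"type":"number"},"tz":{"type":"number"},"ax":{"type":"number"},"ay":{"type":"number"},"az":{"type":"number"}}}},"jaw":{"type":"number"}},"required":["deltas"]}

```bash
mkdir -p pics; ls; python3 - <<'E'
from plant import get_state, optics, order
import cv2,numpy as np
print(get_state())
for c in ("top","side"):
    p,d=optics.read_camera(c); cv2.imwrite(f"pics/{c}0.png",p[:,:,::-1])
    m=optics.camera_model(c); print(m)
    for n in ("house","rail_mid","ledge_mid","tower_mid","lip_tip","press_spot","gable_roof"):
        print(c,n,[(np.round(r["xyz"],1).tolist(),round(r["p"],2)) for r in optics.tip_of(n,c)[:2]])
print(optics.camera_model("wrist"), get_state()["clock"])
E
```

```text
pics
{'clock': 0.0, 'q': array([-9.54403707e-01,  3.85567167e-01,  6.59640666e-03, -5.22932332e-04,
       -1.19401530e+00, -2.58594023e-01]), 'joint_vel': array([-6.48470456e-05, -7.96390825e-04, -1.58910303e-03,  5.74479268e-04,
        6.82249740e-04, -1.34685124e-04]), 'joint_efforts': array([-1.77315320e-03, -3.90668106e+01,  1.87402922e+01,  4.21979696e+00,
        1.09460321e-02, -1.97870336e-04]), 'tool_pos': array([ 218.6891702 , -584.85142792,  232.43812475]), 'tcp_rot': array([ 0.55865031, -3.09102569, -0.00343859]), 'wrist_force': array([ 0.32952052,  0.73411528, -0.4363747 ]), 'wrist_torque': array([ 0.02849177,  0.00882667, -0.00962382]), 'grip_width': 87.06122639132806}
{'camera_matrix': array([[388.13093255,   0.        , 317.15586544],
       [  0.        , 388.13093255, 198.07087897],
       [  0.        ,   0.        ,   1.        ]]), 'world_to_cam': array([[ 1.56606608e-02, -9.99614386e-01,  2.29308509e-02,
         2.42116836e+01],
       [ 9.88731095e-01,  1.88968149e-02,  1.48504991e-01,
        -6.08893248e+02],
       [-1.48881045e-01,  2.03467590e-02,  9.88
[... 1224 characters left out ...]
81.2, 22.0], 0.96)]
side press_spot [([489.4, -2.9, 96.9], 0.74), ([536.6, -312.3, 43.6], 0.57)]
side gable_roof [([443.1, 323.3, 43.6], 0.93), ([702.3, 407.3, 0.0], 0.19)]
{'camera_matrix': array([[306.48054405,   0.        , 320.81135858],
       [  0.        , 306.48054405, 196.4425545 ],
       [  0.        ,   0.        ,   1.        ]]), 'mount': array([[ 2.01979280e-04,  9.57953751e-01,  2.86922585e-01,
         7.86967167e+01],
       [ 9.99999978e-01, -2.09415184e-04, -4.77206873e-06,
        -7.43463182e-01],
       [ 5.55145247e-05,  2.86922579e-01, -9.57953773e-01,
        -1.51763084e+02],
       [ 0.00000000e+00,  0.00000000e+00,  0.00000000e+00,
         1.00000000e+00]])} 0.8
```

View pics/top0.png

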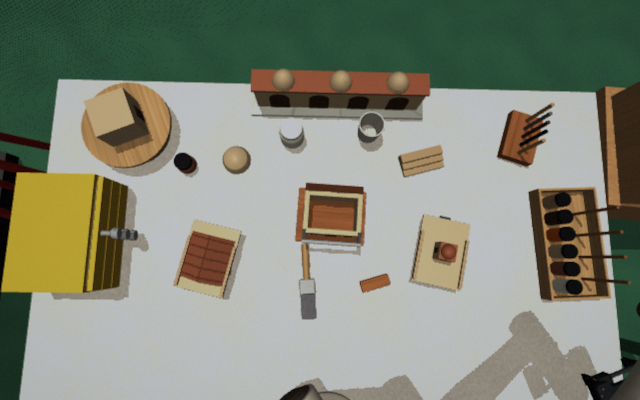

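View pics/side0.png

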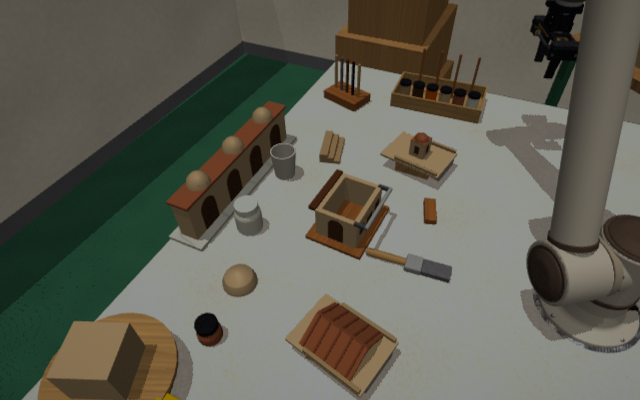

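Top picture: the towered roof is at about (440,252), the gable roof at (208,259) and the house at (331,215). The brush at (307,285) and the offcut at (375,283) lie just in front of the house. Next I refine the poses from depth.

```bash
cat > h.py <<'E'
from plant import get_state, optics, order
import cv2,numpy as np
from scipy.spatial.transform import Rotation as R
def cloud(c):
    s=get_state(); p,d=optics.read_camera(c); m=optics.camera_model(c); K=m["camera_matrix"]
    v,u=np.mgrid[0:400,0:640]
    X=np.stack([(u-K[0,2])/K[0,0]*d,-(v-K[1,2])/K[1,1]*d,-d,np.ones_like(d)],-1)
    if c=="wrist":
        T=np.eye(4);T[:3,:3]=R.from_rotvec(s["tcp_rot"]).as_matrix();T[:3,3]=s["tool_pos"];T=T@m["mount"]
    else: T=np.linalg.inv(m["world_to_cam"])
    W=(X@T.T)[...,:3]; W[d<=0]=np.nan
    return p,d,W
def rect(P):
    (c,wh,a)=cv2.minAreaRect(P[:,:2].astype(np.float32)); return c,wh,a
def brect(P):  # rect corners
    return cv2.boxPoints(cv2.minAreaRect(P[:,:2].astype(np.float32)))
E
python3 - <<'E'
from h import *
for c in ("top","side"):
    p,d,W=cloud(c)
    def sel(x0,x1,y0,y1,z0,z1):
        m=(W[...,0]>x0)&(W[...,0]<x1)&(W[...,1]>y0)&(W[...,1]<y1)&(W[...,2]>z0)&(W[...,2]<z1); return W[m]
    P=sel(350,600,-420,-190,42,64); print(c,"plate",len(P),np.median(P[:,2]),rect(P))
    P=sel(350,600,-420,-190,80,120); print(c,"tower",len(P),np.nanmax(P[:,2]) if len(P) else 0,rect(P))
    P=sel(450,680,-120,120,86,112); print(c,"house top",len(P),np.median(P[:,2]),rect(P))
    P=sel(450,680,-120,120,12,32); 
    P=sel(450,700,-130,130,97,106); print(c,"ledge",len(P),np.median(P[:,2]),rect(P))
    P=sel(470,505,-120,120,88,108); print(c,"rail",len(P),np.median(P,0),np.ptp(P[:,1]), np.polyfit(P[:,1],P[:,0],1))
E
```

```text
top plate 2967 49.553766392932175 ((468.2696533203125, -299.41119384765625), (131.5342559814453, 180.00872802734375), 77.94029998779297)
top tower 357 118.38704714033042 ((468.11798095703125, -299.1080322265625), (46.54587936401367, 44.81037521362305), 77.71986389160156)
top house top 1583 96.9032830638912 ((558.8214111328125, -5.7746734619140625), (151.28138732910156, 155.73634338378906), 87.09355926513672)
top ledge 775 100.40744055195694 ((558.6151123046875, -4.847114562988281), (149.69625854492188, 155.10626220703125), 87.2105484008789)
top rail 271 [486.78083654  -3.53433414  99.82745816] 148.12373554008502 [3.06434852e-02 4.87918726e+02]
side plate 1705 50.220360552602756 ((469.3447570800781, -299.0560607910156), (135.92478942871094, 183.12701416015625), 77.92829132080078)
side tower 283 119.7181684039873 ((468.1986083984375, -298.548095703125), (48.306373596191406, 45.055320739746094), 78.14446258544922)
side house top 1643 96.2293331249333 ((558.9979858398438, -5.070930480957031), (154.74374389648438, 156.16368103027344), 86.74270629882812)
side ledge 700 100.4614948692215 ((559.22802734375, -4.2686920166015625), (152.61520385742188, 156.2823944091797), 86.9708251953125)
side rail 268 [487.2101983    4.11985743  99.88841214] 151.82930349089895 [2.74035593e-02 4.88585363e+02]
```

```bash
cat >> h.py <<'E'
HX,HY,HYAW=558.8+4.5*np.cos(.0515),-5.1-4.5*np.sin(.0515),-0.0515
def tool_R(yaw,tilt=0.):
    """unit frame with yaw, +x edge raised by tilt; tool y=-unit x, z=-unit z"""
    U=(R.from_euler('z',yaw)*R.from_euler('y',-tilt)).as_matrix()
    y=-U[:,0]; z=-U[:,2]; return np.stack([np.cross(y,z),y,z],1),U
def plan(pos,Rm,n,start=None):
    s=get_state(); p0=np.array(s["tool_pos"]) if start is None else start[0]
    R0=R.from_rotvec(s["tcp_rot"]) if start is None else start[1]
    R1=R.from_matrix(Rm); rv=(R0.inv()*R1).as_rotvec()
    print("now",np.round(p0,1),"dist",np.round(np.array(pos)-p0,1),"rot deg",np.round(np.degrees(rv),2),"w",np.round(s["wrist_force"],1),"grip",round(s["grip_width"],1),"t",s["clock"])
    out=[]
    for i in range(n):
        Ra=R0*R.from_rotvec(rv*i/n); t=Ra.inv().apply((np.array(pos)-p0)/n)/50
        a=np.degrees(rv/n)/6; out.append((np.round(t,3).tolist(),np.round(a,3).tolist()))
    for o in out: print(o)
E
python3 - <<'E'
from h import *
Rm,_=tool_R(-0.2115)
plan([468.2,-299.2,170],Rm,16)
E
```

```text
now [ 218.9 -585.4  233.6] dist [249.3 286.2 -63.6] rot deg [  0.    -0.   -57.38] w [-0.4 -0.6 -0.6] grip 87.0 t 0.9
([-0.417, 0.226, 0.079], [0.0, -0.0, -0.598])
([-0.43, 0.199, 0.079], [0.0, -0.0, -0.598])
([-0.442, 0.172, 0.079], [0.0, -0.0, -0.598])
([-0.452, 0.144, 0.079], [0.0, -0.0, -0.598])
([-0.46, 0.116, 0.079], [0.0, -0.0, -0.598])
([-0.466, 0.087, 0.079], [0.0, -0.0, -0.598])
([-0.471, 0.057, 0.079], [0.0, -0.0, -0.598])
([-0.474, 0.028, 0.079], [0.0, -0.0, -0.598])
([-0.474, -0.002, 0.079], [0.0, -0.0, -0.598])
([-0.473, -0.032, 0.079], [0.0, -0.0, -0.598])
([-0.47, -0.061, 0.079], [0.0, -0.0, -0.598])
([-0.466, -0.091, 0.079], [0.0, -0.0, -0.598])
([-0.459, -0.12, 0.079], [0.0, -0.0, -0.598])
([-0.451, -0.148, 0.079], [0.0, -0.0, -0.598])
([-0.441, -0.176, 0.079], [0.0, -0.0, -0.598])
([-0.429, -0.203, 0.079], [0.0, -0.0, -0.598])
```

Request:
play_rows([
  {"tx":-0.42,"ty":0.23,"tz":0.08,"az":-0.6},
  {"tx":-0.43,"ty":0.2,"tz":0.08,"az":-0.6},
  {"tx":-0.44,"ty":0.17,"tz":0.08,"az":-0.6},
  {"tx":-0.45,"ty":0.14,"tz":0.08,"az":-0.6},
  {"tx":-0.46,"ty":0.12,"tz":0.08,"az":-0.6},
  {"tx":-0.47,"ty":0.09,"tz":0.08,"az":-0.6},
  {"tx":-0.47,"ty":0.06,"tz":0.08,"az":-0.6},
  {"tx":-0.47,"ty":0.03,"tz":0.08,"az":-0.6},
], jaw=1)

```text
validation failed for argument at $.de...
```

Request:
play_rows([
  {"tx":-0.47,"ty":0,"tz":0.08,"az":-0.6},
  {"tx":-0.47,"ty":-0.03,"tz":0.08,"az":-0.6},
  {"tx":-0.47,"ty":-0.06,"tz":0.08,"az":-0.6},
  {"tx":-0.47,"ty":-0.09,"tz":0.08,"az":-0.6},
  {"tx":-0.46,"ty":-0.12,"tz":0.08,"az":-0.6},
  {"tx":-0.45,"ty":-0.15,"tz":0.08,"az":-0.6},
  {"tx":-0.44,"ty":-0.18,"tz":0.08,"az":-0.6},
  {"tx":-0.43,"ty":-0.2,"tz":0.08,"az":-0.6},
])

```text
validation failed for argument at $.de...
```

```bash
python3 - <<'E'
from h import *
p,d,W=cloud("wrist"); cv2.imwrite("pics/w1.png",p[:,:,::-1])
def sel(x0,x1,y0,y1,z0,z1):
    m=(W[...,0]>x0)&(W[...,0]<x1)&(W[...,1]>y0)&(W[...,1]<y1)&(W[...,2]>z0)&(W[...,2]<z1); return W[m]
P=sel(430,510,-340,-260,60,100); print("tower",len(P),rect(P),P[:,2].max())
P=sel(350,600,-420,-190,42,52); print("plate",len(P),np.median(P[:,2]),rect(P))
print(get_state()["q"])
Rm,_=tool_R(-0.2115)
plan([468.2,-299.2,67],Rm,8)
E
```

```text
Traceback (most recent call last):
ValueError: zero-size array to reduction operation maximum which has no identity
```

The call was refused, probably because a row needs all six keys.

Request:
play_rows([
  {"tx":-0.42,"ty":0.23,"tz":0.08,"ax":0,"ay":0,"az":-0.6},
  {"tx":-0.43,"ty":0.2,"tz":0.08,"ax":0,"ay":0,"az":-0.6},
  {"tx":-0.44,"ty":0.17,"tz":0.08,"ax":0,"ay":0,"az":-0.6},
  {"tx":-0.45,"ty":0.14,"tz":0.08,"ax":0,"ay":0,"az":-0.6},
  {"tx":-0.46,"ty":0.12,"tz":0.08,"ax":0,"ay":0,"az":-0.6},
  {"tx":-0.47,"ty":0.09,"tz":0.08,"ax":0,"ay":0,"az":-0.6},
  {"tx":-0.47,"ty":0.06,"tz":0.08,"ax":0,"ay":0,"az":-0.6},
  {"tx":-0.47,"ty":0.03,"tz":0.08,"ax":0,"ay":0,"az":-0.6},
], jaw=1)

```text
clock: 1.75
tool_pos: [343.6, -441.1, 201.5]
tcp_rot: [-1.314, 2.853, -0.0]
wrist_force: [-0.1, -0.2, 0.6]
grip_width: 87.3
```

Request:
play_rows([
  {"tx":-0.47,"ty":0,"tz":0.08,"ax":0,"ay":0,"az":-0.6},
  {"tx":-0.47,"ty":-0.03,"tz":0.08,"ax":0,"ay":0,"az":-0.6},
  {"tx":-0.47,"ty":-0.06,"tz":0.08,"ax":0,"ay":0,"az":-0.6},
  {"tx":-0.47,"ty":-0.09,"tz":0.08,"ax":0,"ay":0,"az":-0.6},
  {"tx":-0.46,"ty":-0.12,"tz":0.08,"ax":0,"ay":0,"az":-0.6},
  {"tx":-0.45,"ty":-0.15,"tz":0.08,"ax":0,"ay":0,"az":-0.6},
  {"tx":-0.44,"ty":-0.18,"tz":0.08,"ax":0,"ay":0,"az":-0.6},
  {"tx":-0.43,"ty":-0.2,"tz":0.08,"ax":0,"ay":0,"az":-0.6},
], jaw=1)

```text
clock: 2.55
tool_pos: [467.7, -297.7, 169.6]
tcp_rot: [-1.982, 2.437, -0.001]
wrist_force: [0.3, -0.0, -0.3]
grip_width: 87.2
```

```bash
python3 - <<'E'
from h import *
p,d,W=cloud("wrist"); cv2.imwrite("pics/w1.png",p[:,:,::-1])
def sel(x0,x1,y0,y1,z0,z1):
    m=(W[...,0]>x0)&(W[...,0]<x1)&(W[...,1]>y0)&(W[...,1]<y1)&(W[...,2]>z0)&(W[...,2]<z1); return W[m]
P=sel(430,510,-340,-260,60,100); print("tower",len(P),rect(P) if len(P) else 0)
P=sel(350,600,-420,-190,42,52); print("plate",len(P),np.median(P[:,2]),rect(P) if len(P) else 0)
print(get_state()["q"])
Rm,_=tool_R(-0.2115)
plan([468.2,-299.2,67],Rm,8)
E
```

```text
tower 1449 ((469.386474609375, -299.9622497558594), (45.413082122802734, 44.06096267700195), 78.21090698242188)
plate 19473 48.65214084166064 ((469.63165283203125, -299.91143798828125), (129.90858459472656, 180.74261474609375), 78.25740814208984)
[-2.70512845e-01  3.22467770e-01 -2.59851300e-01 -6.57876709e-04
 -9.87947618e-01  7.00870523e-02]
now [ 469.4 -295.8  168.9] dist [  -1.2   -3.4 -101.9] rot deg [-0.03  0.03  0.61] w [ 0.5  1.2 -1.3] grip 86.9 t 2.6
([0.009, 0.001, 0.255], [-0.001, 0.001, 0.013])
([0.009, 0.001, 0.255], [-0.001, 0.001, 0.013])
([0.009, 0.001, 0.255], [-0.001, 0.001, 0.013])
([0.009, 0.001, 0.255], [-0.001, 0.001, 0.013])
([0.009, 0.001, 0.255], [-0.001, 0.001, 0.013])
([0.009, 0.001, 0.255], [-0.001, 0.001, 0.013])
([0.009, 0.001, 0.255], [-0.001, 0.001, 0.013])
([0.009, 0.001, 0.255], [-0.001, 0.001, 0.013])
```

View pics/w1.png

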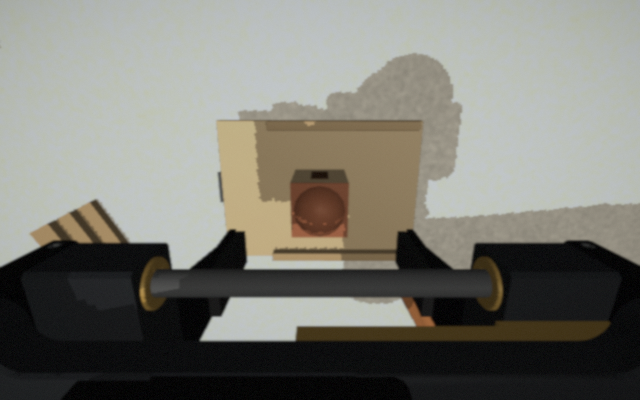

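The wrist picture shows the tower centred between the fingers at about (320,203), with the foot tab on the left at (220,185). That agrees with the pose I have, so I descend.

Request:
play_rows([
  {"tx":0.02,"ty":0,"tz":0.3,"ax":0,"ay":0,"az":0.02},
  {"tx":0.02,"ty":0,"tz":0.4,"ax":0,"ay":0,"az":0.02},
  {"tx":0.01,"ty":0,"tz":0.4,"ax":0,"ay":0,"az":0.02},
  {"tx":0,"ty":0,"tz":0.4,"ax":0,"ay":0,"az":0},
  {"tx":0,"ty":0,"tz":0.3,"ax":0,"ay":0,"az":0},
  {"tx":0,"ty":0,"tz":0.18,"ax":0,"ay":0,"az":0},
  {"tx":0,"ty":0,"tz":0,"ax":0,"ay":0,"az":0},
  {"tx":0,"ty":0,"tz":0,"ax":0,"ay":0,"az":0},
], jaw=1)

```text
clock: 3.4
tool_pos: [467.0, -301.1, 71.1]
tcp_rot: [-1.972, 2.446, -0.001]
wrist_force: [0.4, 0.3, 0.6]
grip_width: 87.2
```

```bash
python3 - <<'E'
from h import *
Rm,_=tool_R(-0.209)
plan([469,-299.6,67],Rm,1)
E
```

```text
now [ 467.  -301.1   71.1] dist [ 2.   1.5 -4.1] rot deg [-0.05 -0.02 -0.27] w [0.4 0.3 0.6] grip 87.2 t 3.4
([-0.038, -0.033, 0.082], [-0.008, -0.004, -0.045])
```

Request:
play_rows([
  {"tx":-0.03,"ty":-0.03,"tz":0.07,"ax":0,"ay":0,"az":-0.04},
  {"tx":0,"ty":0,"tz":0,"ax":0,"ay":0,"az":0},
  {"tx":0,"ty":0,"tz":0,"ax":0,"ay":0,"az":0},
  {"tx":0,"ty":0,"tz":0,"ax":0,"ay":0,"az":0},
  {"tx":0,"ty":0,"tz":0,"ax":0,"ay":0,"az":0},
  {"tx":0,"ty":0,"tz":0,"ax":0,"ay":0,"az":0},
  {"tx":0,"ty":0,"tz":0,"ax":0,"ay":0,"az":0},
  {"tx":0,"ty":0,"tz":0,"ax":0,"ay":0,"az":0},
], jaw=-1)

```text
clock: 4.2
tool_pos: [468.4, -299.8, 67.2]
tcp_rot: [-1.977, 2.442, -0.0]
wrist_force: [0.3, -0.3, 0.6]
grip_width: 44.2
```

```bash
python3 - <<'E'
from h import *
p,d,W=cloud("side"); cv2.imwrite("pics/s1.png",p[100:260,320:520,::-1].repeat(3,0).repeat(3,1))
Rm,_=tool_R(-0.209)
plan([469,-299.6,68],Rm,1)
print(get_state()["q"])
E
```

```text
now [ 468.4 -299.8   67.2] dist [0.6 0.2 0.8] rot deg [-0.01 -0.   -0.04] w [ 0.9 -0.9  1.6] grip 43.3 t 4.25
([-0.006, -0.011, -0.017], [-0.002, -0.001, -0.007])
[-2.77800603e-01  4.46412277e-01 -3.70587091e-01  9.03726225e-05
 -7.53555604e-01  6.79583881e-02]
```

View pics/s1.png

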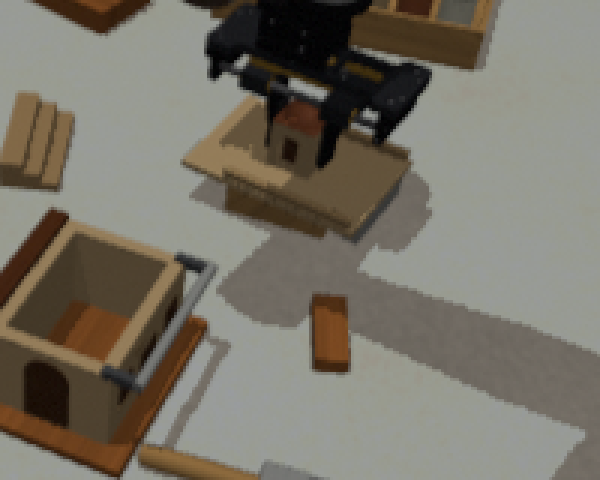

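Grasped, with an opening of 43–44 mm. In the side crop the fingers hold the tower at about (300,150). Next I lift and compute the hooking waypoints.

```bash
cat >> h.py <<'E'
TZ=-5.8
def tgt(rx,rz,tilt,yaw=HYAW,dz=0,dy=0):
    """TCP pose such that rail centre lies at (rx,rz) in unit frame"""
    Rm,U=tool_R(yaw,tilt)
    H=R.from_euler('z',HYAW).as_matrix()
    rail=np.array([HX,HY,0])+H@np.array([-77,0,95.])
    T=rail-U@np.array([rx,dy,rz])
    T[2]+=dz
    return T+Rm@np.array([0,0,-TZ]),Rm
E
python3 - <<'E'
from h import *
s=get_state()
p0=np.array(s["tool_pos"])+[0,0,120]; R0=R.from_rotvec(s["tcp_rot"])
for r in [(-57,-40.5,.25)]:
    pos,Rm=tgt(*r); print(pos); pos,Rm=tgt(*r,dz=60); print(pos)
plan(pos,Rm,12,(p0,R0))
E
```

```text
[532.97737257  -3.76895773 142.72328671]
[532.97737257  -3.76895773 202.72328671]
now [ 468.4 -299.8  187.2] dist [ 64.6 296.   15.6] rot deg [14.28 -1.14 -9.02] w [ 0.9 -0.9  1.6] grip 43.3 t 4.25
([-0.505, -0.003, -0.026], [0.198, -0.016, -0.125])
([-0.505, -0.01, -0.025], [0.198, -0.016, -0.125])
([-0.505, -0.017, -0.024], [0.198, -0.016, -0.125])
([-0.505, -0.024, -0.023], [0.198, -0.016, -0.125])
([-0.504, -0.031, -0.021], [0.198, -0.016, -0.125])
([-0.504, -0.038, -0.02], [0.198, -0.016, -0.125])
([-0.503, -0.045, -0.018], [0.198, -0.016, -0.125])
([-0.503, -0.052, -0.016], [0.198, -0.016, -0.125])
([-0.502, -0.059, -0.014], [0.198, -0.016, -0.125])
([-0.501, -0.066, -0.012], [0.198, -0.016, -0.125])
([-0.5, -0.073, -0.01], [0.198, -0.016, -0.125])
([-0.499, -0.079, -0.007], [0.198, -0.016, -0.125])
```

Request:
play_rows([
  {"tx":0,"ty":0,"tz":-0.1,"ax":0,"ay":0,"az":0},
  {"tx":0,"ty":0,"tz":-0.3,"ax":0,"ay":0,"az":0},
  {"tx":0,"ty":0,"tz":-0.4,"ax":0,"ay":0,"az":0},
  {"tx":0,"ty":0,"tz":-0.4,"ax":0,"ay":0,"az":0},
  {"tx":0,"ty":0,"tz":-0.4,"ax":0,"ay":0,"az":0},
  {"tx":0,"ty":0,"tz":-0.4,"ax":0,"ay":0,"az":0},
  {"tx":0,"ty":0,"tz":-0.3,"ax":0,"ay":0,"az":0},
  {"tx":0,"ty":0,"tz":-0.1,"ax":0,"ay":0,"az":0},
], jaw=-1)

```text
clock: 5.05
tool_pos: [468.6, -299.8, 188.4]
tcp_rot: [-1.976, 2.441, -0.003]
wrist_force: [-0.6, 0.6, -3.1]
grip_width: 43.8
```

Request:
play_rows([
  {"tx":-0.2,"ty":0,"tz":-0.01,"ax":0.08,"ay":-0.006,"az":-0.05},
  {"tx":-0.4,"ty":-0.01,"tz":-0.02,"ax":0.16,"ay":-0.013,"az":-0.1},
  {"tx":-0.5,"ty":-0.02,"tz":-0.02,"ax":0.2,"ay":-0.016,"az":-0.125},
  {"tx":-0.5,"ty":-0.02,"tz":-0.02,"ax":0.2,"ay":-0.016,"az":-0.125},
  {"tx":-0.5,"ty":-0.03,"tz":-0.02,"ax":0.2,"ay":-0.016,"az":-0.125},
  {"tx":-0.5,"ty":-0.04,"tz":-0.02,"ax":0.2,"ay":-0.016,"az":-0.125},
  {"tx":-0.5,"ty":-0.05,"tz":-0.02,"ax":0.2,"ay":-0.016,"az":-0.125},
  {"tx":-0.5,"ty":-0.05,"tz":-0.02,"ax":0.2,"ay":-0.016,"az":-0.125},
], jaw=-1)

```text
clock: 5.85
tool_pos: [507.6, -122.3, 194.5]
tcp_rot: [-2.019, 2.265, -0.163]
wrist_force: [-0.3, -0.0, -3.8]
grip_width: 43.8
```

Request:
play_rows([
  {"tx":-0.5,"ty":-0.06,"tz":-0.01,"ax":0.2,"ay":-0.016,"az":-0.125},
  {"tx":-0.5,"ty":-0.07,"tz":-0.01,"ax":0.2,"ay":-0.016,"az":-0.125},
  {"tx":-0.5,"ty":-0.07,"tz":-0.01,"ax":0.2,"ay":-0.016,"az":-0.125},
  {"tx":-0.45,"ty":-0.07,"tz":-0.01,"ax":0.18,"ay":-0.014,"az":-0.11},
  {"tx":-0.3,"ty":-0.05,"tz":0,"ax":0.12,"ay":-0.01,"az":-0.075},
  {"tx":-0.15,"ty":-0.02,"tz":0,"ax":0.06,"ay":-0.005,"az":-0.04},
  {"tx":0,"ty":0,"tz":0,"ax":0,"ay":0,"az":0},
  {"tx":0,"ty":0,"tz":0,"ax":0,"ay":0,"az":0},
], jaw=-1)

```text
clock: 6.65
tool_pos: [535.0, -6.2, 201.0]
tcp_rot: [-2.036, 2.145, -0.27]
wrist_force: [-0.4, -0.3, -2.7]
grip_width: 43.4
```

```bash
cat > look.py <<'E'
from h import *
import sys
def unit_cloud(c,tag):
    p,d,W=cloud(c); cv2.imwrite(f"pics/{c}{tag}.png",p[:,:,::-1])
    s=get_state(); Rt=R.from_rotvec(s["tcp_rot"]).as_matrix()
    U=np.stack([-Rt[:,1],-Rt[:,0],-Rt[:,2]],1)
    T=np.array(s["tool_pos"])+Rt@np.array([0,0,TZ])
    L=(W-T)@U
    return p,W,L
E
python3 - <<'E'
from look import *
pos,Rm=tgt(-57,-40.5,.25,dz=30)
plan(pos,Rm,4)
for c in ("top","side"):
    p,W,L=unit_cloud(c,"2")
    m=(abs(L[...,0])<110)&(abs(L[...,1])<90)&(L[...,2]>-32)&(L[...,2]<-19); P=L[m]
    print(c,len(P),rect(P), np.median(P[:,2]))
    Q=P[abs(P[:,1])<50]; A=np.c_[Q[:,:2],np.ones(len(Q))]; print(np.linalg.lstsq(A,Q[:,2],rcond=None)[0])
    print([(np.round(r["xyz"],1).tolist(),round(r["p"],2)) for n in("lip_tip","tower_mid","rail_mid","nose_tip") for r in optics.tip_of(n,c)[:1]])
E
```

```text
now [535.   -6.2 201. ] dist [ -2.1   2.4 -28.3] rot deg [ 0.   -0.02 -0.03] w [-0.4 -0.3 -2.7] grip 43.4 t 6.65
([-0.012, 0.046, 0.134], [0.0, -0.001, -0.001])
([-0.012, 0.046, 0.134], [0.0, -0.001, -0.001])
([-0.012, 0.046, 0.134], [0.0, -0.001, -0.001])
([-0.012, 0.046, 0.134], [0.0, -0.001, -0.001])
top 805 ((21.03034210205078, 0.3273468017578125), (137.24951171875, 129.8746795654297), 0.44304701685905457) -23.95699097396626
[-2.72015326e-03  3.16537264e-03 -2.40826190e+01]
[([612.1, -15.7, 175.2], 0.54)]
side 2317 ((0.44156646728515625, 1.9603042602539062), (180.42724609375, 131.8706817626953), 0.2209487408399582) -23.654737384601823
[-1.13052005e-03 -1.34442586e-03 -2.35885868e+01]
[([476.4, -0.9, 140.0], 0.85), ([536.5, -6.5, 207.3], 0.65), ([489.0, 0.8, 94.4], 0.6)]
```

View pics/side2.png

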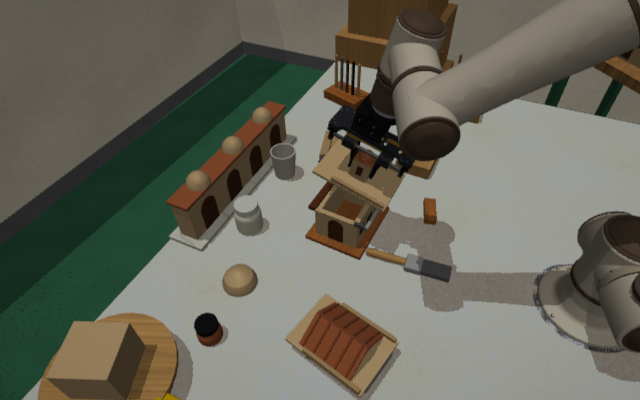

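The side picture shows the roof held tilted above the house, with the tower at about (362,165). The depth fit puts the unit within 1 mm of the assumed grasp pose. I lower it with the lip outside the rail.

Request:
play_rows([
  {"tx":-0.03,"ty":0.09,"tz":0.26,"ax":0,"ay":0,"az":0},
  {"tx":-0.02,"ty":0.09,"tz":0.27,"ax":0,"ay":0,"az":0},
  {"tx":0,"ty":0.07,"tz":0.25,"ax":0,"ay":0,"az":0},
  {"tx":0,"ty":0.05,"tz":0.2,"ax":0,"ay":0,"az":0},
  {"tx":0,"ty":0.03,"tz":0.1,"ax":0,"ay":0,"az":0},
  {"tx":0,"ty":0,"tz":0,"ax":0,"ay":0,"az":0},
  {"tx":0,"ty":0,"tz":0,"ax":0,"ay":0,"az":0},
  {"tx":0,"ty":0,"tz":0,"ax":0,"ay":0,"az":0},
], jaw=-1)

```text
clock: 7.95
tool_pos: [534.0, -3.1, 146.1]
tcp_rot: [-2.034, 2.142, -0.272]
wrist_force: [0.2, -0.0, -2.6]
grip_width: 43.7
```

```bash
python3 - <<'E'
from look import *
pos,Rm=tgt(-57,-40.5,.25)
plan(pos,Rm,1)
p,W,L=unit_cloud("side","3")
cv2.imwrite("pics/side3c.png",np.kron(p[130:260,290:450,::-1],np.ones((5,5,1),np.uint8))[:600,:800])
H=R.from_euler('z',HYAW).as_matrix(); Wh=(W-[HX,HY,0])@H
m=(abs(Wh[...,0]+77)<9)&(abs(Wh[...,1])<75)&(abs(Wh[...,2]-97)<7); P=Wh[m]; print(len(P),np.median(P,0))
print([(n,np.round(r["xyz"],1).tolist(),round(r["p"],2)) for n in("lip_tip","tower_mid","rail_mid","nose_tip","ledge_mid") for r in optics.tip_of(n,"side")[:1]])
print("assumed rail", np.array([HX,HY,0])+H@np.array([-77,0,95.]))
E
```

```text
now [534.   -3.1 146.1] dist [-1.  -0.6 -3.4] rot deg [-0.19  0.04 -0.02] w [ 0.2 -0.  -2.6] grip 43.7 t 7.95
([0.014, 0.036, 0.06], [-0.032, 0.006, -0.003])
33 [-77.06555689  69.57234816  99.88931832]
[('lip_tip', [473.7, 3.2, 86.1], 0.88), ('tower_mid', [532.3, -2.2, 150.7], 0.59), ('nose_tip', [605.7, -8.5, 120.4], 0.6), ('ledge_mid', [637.0, -10.6, 97.6], 0.62)]
assumed rail [486.39612281  -1.36790025  95.        ]
```

View pics/side3c.png

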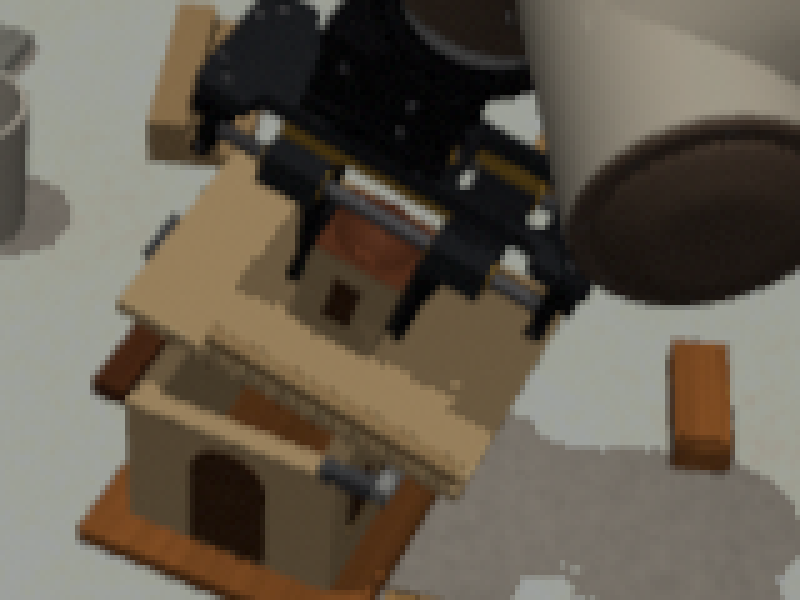

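Side crop: the rail end bracket at (360,480) sits under the plate, and the lip hangs outside it. Now I make a fine correction and slide the roof inwards along its own x.

Request:
play_rows([
  {"tx":0.01,"ty":0.03,"tz":0.06,"ax":-0.03,"ay":0,"az":0},
  {"tx":0,"ty":0,"tz":0,"ax":0,"ay":0,"az":0},
  {"tx":0,"ty":-0.08,"tz":0,"ax":0,"ay":0,"az":0},
  {"tx":0,"ty":-0.08,"tz":0,"ax":0,"ay":0,"az":0},
  {"tx":0,"ty":-0.08,"tz":0,"ax":0,"ay":0,"az":0},
  {"tx":0,"ty":-0.08,"tz":0,"ax":0,"ay":0,"az":0},
  {"tx":0,"ty":-0.06,"tz":0,"ax":0,"ay":0,"az":0},
  {"tx":0,"ty":0,"tz":0,"ax":0,"ay":0,"az":0},
], jaw=-1)

```text
clock: 9.05
tool_pos: [551.7, -4.7, 146.9]
tcp_rot: [-2.036, 2.145, -0.268]
wrist_force: [-0.2, -0.4, -3.4]
grip_width: 43.6
```

```bash
python3 - <<'E'
from look import *
pos,Rm=tgt(-79,-40.5,.25)
plan(pos,Rm,1)
p,W,L=unit_cloud("side","4")
print([(n,np.round(r["xyz"],1).tolist(),round(r["p"],2)) for n in("lip_tip","tower_mid","nose_tip","ledge_mid") for r in optics.tip_of(n,"side")[:1]])
E
```

```text
now [551.7  -4.7 146.9] dist [ 2.6 -0.2  1.3] rot deg [ 0.04  0.01 -0.03] w [-0.2 -0.4 -3.4] grip 43.6 t 9.05
([0.001, -0.056, -0.012], [0.007, 0.002, -0.005])
[('lip_tip', [493.7, 0.1, 85.2], 0.55), ('tower_mid', [553.3, 0.1, 152.4], 0.73), ('ledge_mid', [634.4, -5.9, 97.8], 0.75)]
```

Request:
play_rows([
  {"tx":0,"ty":-0.03,"tz":-0.01,"ax":0,"ay":0,"az":0},
  {"tx":0,"ty":-0.02,"tz":0,"ax":0,"ay":0,"az":0},
  {"tx":0,"ty":-0.01,"tz":0,"ax":0,"ay":0,"az":0},
  {"tx":0,"ty":0,"tz":0,"ax":0,"ay":0,"az":0},
  {"tx":0,"ty":0,"tz":0,"ax":0,"ay":0,"az":0},
  {"tx":0,"ty":0,"tz":0,"ax":0,"ay":0,"az":0},
  {"tx":0,"ty":0,"tz":0,"ax":0,"ay":0,"az":0},
  {"tx":0,"ty":0,"tz":0,"ax":0,"ay":0,"az":0},
], jaw=-1)

```text
clock: 10.1
tool_pos: [553.8, -4.9, 148.0]
tcp_rot: [-2.037, 2.145, -0.268]
wrist_force: [-0.7, -0.2, -3.1]
grip_width: 44.0
```

```bash
python3 - <<'E'
from look import *
pos,Rm=tgt(-79,-40.5,.25)
plan(pos,Rm,1)
pos,Rm=tgt(-79,-39.5,.15)
plan(pos,Rm,6)
E
```

```text
now [553.8  -4.9 148. ] dist [ 0.5 -0.   0.2] rot deg [ 0.07  0.01 -0.02] w [-0.7 -0.2 -3.1] grip 44.0 t 10.1
([-0.0, -0.01, -0.002], [0.012, 0.001, -0.004])
now [553.8  -4.9 148. ] dist [ 5.6 -0.3 -7.8] rot deg [-5.66  0.01 -0.02] w [-0.7 -0.2 -3.1] grip 44.0 t 10.1
([-0.0, -0.012, 0.03], [-0.157, 0.0, -0.001])
([-0.0, -0.012, 0.03], [-0.157, 0.0, -0.001])
([-0.0, -0.013, 0.03], [-0.157, 0.0, -0.001])
([-0.0, -0.013, 0.029], [-0.157, 0.0, -0.001])
([-0.0, -0.014, 0.029], [-0.157, 0.0, -0.001])
([-0.0, -0.014, 0.029], [-0.157, 0.0, -0.001])
```

Request:
play_rows([
  {"tx":0,"ty":-0.01,"tz":0.03,"ax":-0.16,"ay":0,"az":0},
  {"tx":0,"ty":-0.01,"tz":0.03,"ax":-0.16,"ay":0,"az":0},
  {"tx":0,"ty":-0.01,"tz":0.03,"ax":-0.16,"ay":0,"az":0},
  {"tx":0,"ty":-0.01,"tz":0.03,"ax":-0.16,"ay":0,"az":0},
  {"tx":0,"ty":-0.01,"tz":0.03,"ax":-0.16,"ay":0,"az":0},
  {"tx":0,"ty":-0.01,"tz":0.03,"ax":-0.16,"ay":0,"az":0},
  {"tx":0,"ty":0,"tz":0,"ax":0,"ay":0,"az":0},
  {"tx":0,"ty":0,"tz":0,"ax":0,"ay":0,"az":0},
], jaw=-1)

```text
clock: 10.9
tool_pos: [558.6, -5.1, 139.6]
tcp_rot: [-2.09, 2.201, -0.163]
wrist_force: [0.9, 0.2, -2.6]
grip_width: 43.8
```

```bash
python3 - <<'E'
from look import *
for r in [(-79,-39.5,.15),(-79,-38.5,.135)]:
    pos,Rm=tgt(*r); plan(pos,Rm,3)
p,W,L=unit_cloud("side","5")
cv2.imwrite("pics/side5c.png",np.kron(p[130:250,290:450,::-1],np.ones((5,5,1),np.uint8))[:600,:800])
m=(abs(L[...,0])<110)&(abs(L[...,1])<55)&(L[...,2]>-32)&(L[...,2]<-19); Q=L[m]
A=np.c_[Q[:,:2],np.ones(len(Q))]; print(np.linalg.lstsq(A,Q[:,2],rcond=None)[0])
print([(n,np.round(r["xyz"],1).tolist(),round(r["p"],2)) for n in("lip_tip","tower_mid","nose_tip","ledge_mid") for r in optics.tip_of(n,"side")[:1]])
E
```

```text
now [558.6  -5.1 139.6] dist [0.7 0.  0.5] rot deg [ 0.12  0.01 -0.03] w [ 0.9  0.2 -2.6] grip 43.8 t 10.9
([-0.0, -0.005, -0.003], [0.007, 0.0, -0.002])
([-0.0, -0.005, -0.003], [0.007, 0.0, -0.002])
([-0.0, -0.005, -0.003], [0.007, 0.0, -0.002])
now [558.6  -5.1 139.6] dist [ 1.5 -0.  -1.6] rot deg [-0.74  0.01 -0.03] w [ 0.9  0.2 -2.6] grip 43.8 t 10.9
([-0.0, -0.009, 0.012], [-0.041, 0.0, -0.002])
([-0.0, -0.009, 0.012], [-0.041, 0.0, -0.002])
([-0.0, -0.009, 0.012], [-0.041, 0.0, -0.002])
[ 1.00124340e-04  4.23586763e-04 -2.35671197e+01]
[('lip_tip', [490.4, -1.2, 95.2], 0.25), ('tower_mid', [557.8, -3.7, 144.6], 0.81)]
```

View pics/side5c.png

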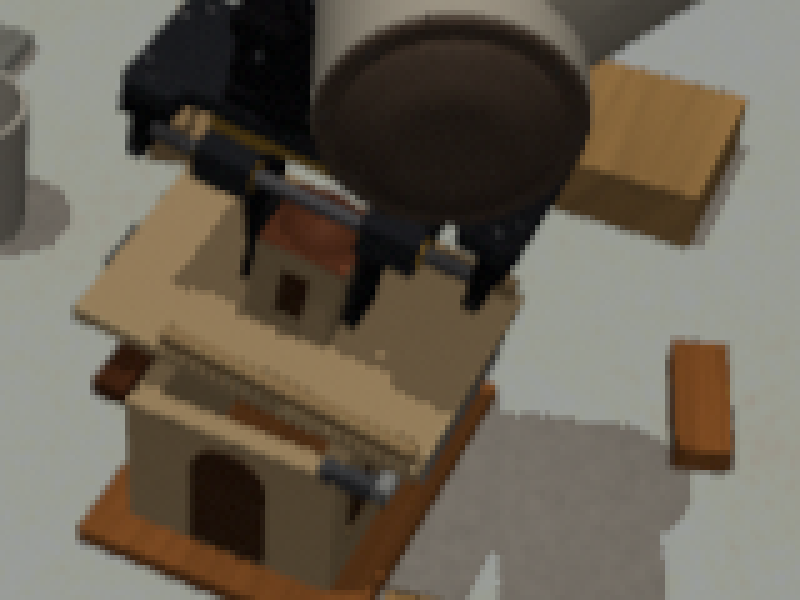

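Side crop: the roof is tilted over the house with the leg outside the rail, which is near (380,485). I lower it a little until it is supported.

Request:
play_rows([
  {"tx":0,"ty":-0.01,"tz":0.01,"ax":-0.04,"ay":0,"az":0},
  {"tx":0,"ty":-0.01,"tz":0.01,"ax":-0.04,"ay":0,"az":0},
  {"tx":0,"ty":-0.01,"tz":0.02,"ax":-0.04,"ay":0,"az":0},
  {"tx":0,"ty":0,"tz":0,"ax":0,"ay":0,"az":0},
  {"tx":0,"ty":0,"tz":0,"ax":0,"ay":0,"az":0},
  {"tx":0,"ty":0,"tz":0,"ax":0,"ay":0,"az":0},
  {"tx":0,"ty":0,"tz":0,"ax":0,"ay":0,"az":0},
  {"tx":0,"ty":0,"tz":0,"ax":0,"ay":0,"az":0},
], jaw=-1)

```text
clock: 11.95
tool_pos: [560.2, -5.2, 138.0]
tcp_rot: [-2.096, 2.208, -0.15]
wrist_force: [-1.0, -0.4, -3.4]
grip_width: 44.0
```

```bash
python3 - <<'E'
from look import *
for r in [(-79,-38.5,.135),(-79,-38.,.125)]:
    pos,Rm=tgt(*r); plan(pos,Rm,2)
E
```

```text
now [560.2  -5.2 138. ] dist [-0.1  0.1  0.1] rot deg [-0.03  0.01 -0.02] w [-1.  -0.4 -3.4] grip 44.0 t 11.95
([-0.001, 0.001, -0.001], [-0.002, 0.001, -0.002])
([-0.001, 0.001, -0.001], [-0.002, 0.001, -0.002])
now [560.2  -5.2 138. ] dist [ 0.4  0.  -1.2] rot deg [-0.6   0.01 -0.02] w [-1.  -0.4 -3.4] grip 44.0 t 11.95
([-0.001, -0.003, 0.012], [-0.05, 0.001, -0.002])
([-0.001, -0.003, 0.012], [-0.05, 0.001, -0.002])
```

Request:
play_rows([
  {"tx":0,"ty":0,"tz":0.02,"ax":-0.05,"ay":0,"az":0},
  {"tx":0,"ty":0,"tz":0.015,"ax":-0.05,"ay":0,"az":0},
  {"tx":0,"ty":0,"tz":0,"ax":0,"ay":0,"az":0},
  {"tx":0,"ty":0,"tz":0,"ax":0,"ay":0,"az":0},
  {"tx":0,"ty":0,"tz":0,"ax":0,"ay":0,"az":0},
  {"tx":0,"ty":0,"tz":0,"ax":0,"ay":0,"az":0},
  {"tx":0,"ty":0,"tz":0,"ax":0,"ay":0,"az":0},
  {"tx":0,"ty":0,"tz":0,"ax":0,"ay":0,"az":0},
], jaw=-1)

```text
clock: 12.75
tool_pos: [560.7, -5.2, 136.6]
tcp_rot: [-2.102, 2.213, -0.139]
wrist_force: [-1.6, -0.3, 3.2]
grip_width: 43.8
```

```bash
python3 - <<'E'
from look import *
for r in [(-79,-38.,.125)]:
    pos,Rm=tgt(*r); plan(pos,Rm,2)
p,W,L=unit_cloud("side","6")
m=(abs(L[...,0])<110)&(abs(L[...,1])<55)&(L[...,2]>-32)&(L[...,2]<-19); Q=L[m]
A=np.c_[Q[:,:2],np.ones(len(Q))]; print(np.linalg.lstsq(A,Q[:,2],rcond=None)[0])
print([(n,np.round(r["xyz"],1).tolist(),round(r["p"],2)) for n in("lip_tip","tower_mid","nose_tip") for r in optics.tip_of(n,"side")[:1]])
E
```

```text
now [560.7  -5.2 136.6] dist [-0.1  0.   0.2] rot deg [-0.03  0.01 -0.01] w [-1.6 -0.3  3.2] grip 43.8 t 12.75
([-0.0, 0.0, -0.002], [-0.003, 0.001, -0.001])
([-0.0, 0.0, -0.002], [-0.003, 0.001, -0.001])
[-1.61882430e-03  2.08435044e-03 -2.35441878e+01]
[('lip_tip', [492.9, -0.3, 84.5], 0.63), ('tower_mid', [558.8, -3.7, 143.7], 0.69), ('nose_tip', [386.2, 56.8, 1.5], 0.73)]
```

The wrist force in z went from −3.4 to +3.2 N, so the house now carries the roof, and the x force shows the leg against the rail. I open the jaws partway.

Request:
play_rows([
  {"tx":0,"ty":0,"tz":0,"ax":0,"ay":0,"az":0},
  {"tx":0,"ty":0,"tz":0,"ax":0,"ay":0,"az":0},
  {"tx":0,"ty":0,"tz":0,"ax":0,"ay":0,"az":0},
  {"tx":0,"ty":0,"tz":0,"ax":0,"ay":0,"az":0},
  {"tx":0,"ty":0,"tz":0,"ax":0,"ay":0,"az":0},
  {"tx":0,"ty":0,"tz":0,"ax":0,"ay":0,"az":0},
  {"tx":0,"ty":0,"tz":0,"ax":0,"ay":0,"az":0},
  {"tx":0,"ty":0,"tz":0,"ax":0,"ay":0,"az":0},
], jaw=0.8)

```text
clock: 13.75
tool_pos: [560.7, -5.2, 136.3]
tcp_rot: [-2.101, 2.213, -0.139]
wrist_force: [0.9, -0.3, 0.0]
grip_width: 78.2
```

```bash
python3 - <<'E'
from look import *
p,W,L=unit_cloud("side","7")
print(get_state()["wrist_force"],get_state()["grip_width"])
cv2.imwrite("pics/side7c.png",np.kron(p[130:250,290:450,::-1],np.ones((5,5,1),np.uint8))[:600,:800])
m=(abs(L[...,0])<110)&(abs(L[...,1])<55)&(L[...,2]>-32)&(L[...,2]<-19); Q=L[m]
A=np.c_[Q[:,:2],np.ones(len(Q))]; print(np.linalg.lstsq(A,Q[:,2],rcond=None)[0])
print([(n,np.round(r["xyz"],1).tolist(),round(r["p"],2)) for n in("lip_tip","tower_mid","press_spot") for r in optics.tip_of(n,"side")[:1]])
E
```

```text
[0.91351674 0.37727503 0.54960788] 78.18668288596918
[-7.34499043e-03  1.66100798e-03 -2.36897609e+01]
[('lip_tip', [492.4, 2.9, 83.4], 0.81), ('tower_mid', [561.7, -6.5, 143.1], 0.58), ('press_spot', [629.9, -9.4, 122.3], 0.83)]
```

View pics/side7c.png

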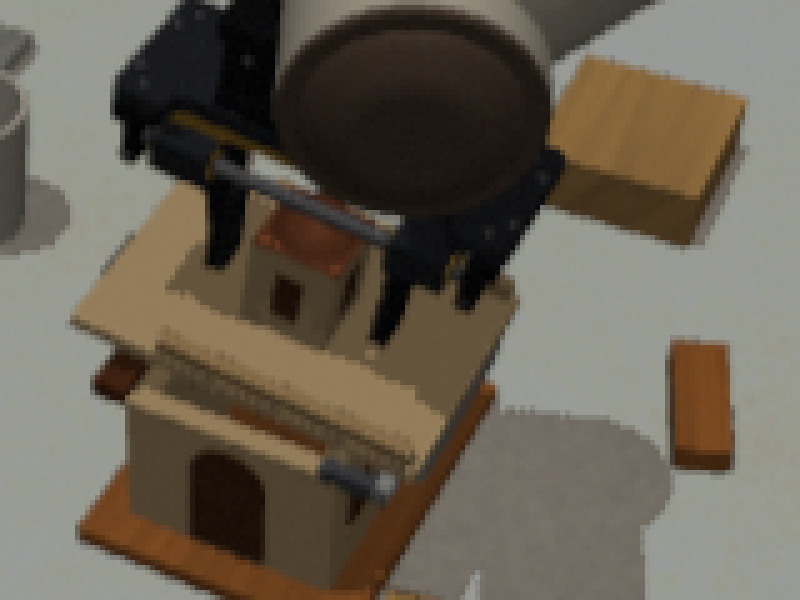

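Released: the roof leans at a tilt of about 0.118 rad, the fingers stand clear of the tower at (230,200) and (390,290), and the wrist force is near zero. I retract along the tool axis.

Request:
play_rows([
  {"tx":0,"ty":0,"tz":-0.1,"ax":0,"ay":0,"az":0},
  {"tx":0,"ty":0,"tz":-0.25,"ax":0,"ay":0,"az":0},
  {"tx":0,"ty":0,"tz":-0.4,"ax":0,"ay":0,"az":0},
  {"tx":0,"ty":0,"tz":-0.4,"ax":0,"ay":0,"az":0},
  {"tx":0,"ty":0,"tz":-0.4,"ax":0,"ay":0,"az":0},
  {"tx":0,"ty":0,"tz":-0.3,"ax":0,"ay":0,"az":0},
  {"tx":0,"ty":0,"tz":-0.1,"ax":0,"ay":0,"az":0},
  {"tx":0,"ty":0,"tz":0,"ax":0,"ay":0,"az":0},
], jaw=0.8)

```text
clock: 14.75
tool_pos: [548.7, -4.5, 234.4]
tcp_rot: [-2.1, 2.212, -0.14]
wrist_force: [0.3, -0.2, 0.3]
grip_width: 78.3
```

```bash
python3 - <<'E'
from h import *
H=R.from_euler('z',HYAW).as_matrix()
for c in ("top","side"):
    p,d,W=cloud(c); cv2.imwrite(f"pics/{c}8.png",p[:,:,::-1])
    L=(W-[HX,HY,0])@H
    m=(abs(L[...,0])<100)&(abs(L[...,1])<60)&(L[...,2]>103)&(L[...,2]<135); Q=L[m]; Q=Q[(abs(Q[:,0])>25)|(abs(Q[:,1])>25)]
    A=np.c_[Q[:,:2],np.ones(len(Q))]; k=np.linalg.lstsq(A,Q[:,2],rcond=None)[0]; r=Q[:,2]-A@k; g=abs(r)<3
    k=np.linalg.lstsq(A[g],Q[g,2],rcond=None)[0]; print(c,len(Q),k)
    m=(abs(L[...,0])<110)&(abs(L[...,1])<90)&(abs(L[...,2]-(L[...,:2]@k[:2]+k[2])-4)<7)&(L[...,2]>101); print(rect(L[m]), L[m].min(0),L[m].max(0))
    print([(n,np.round((np.array(r["xyz"])-[HX,HY,0])@H,1).tolist(),round(r["p"],2)) for n in("lip_tip","tower_mid","press_spot") for r in optics.tip_of(n,c)[:1]])
Rm0,_=tool_R(HYAW+np.pi/2)   # rotated +90 about z
pos=np.array([HX,HY,0])+H@np.array([72,0,190.]); print(pos)
plan(pos,Rm0,16)
E
```

```text
top 244 [ 1.14342410e-01 -1.09412546e-02  1.19226890e+02]
((1.430694580078125, 1.1848831176757812), (129.6852264404297, 174.3037567138672), 89.49075317382812) [-86.29405045 -64.37670294 107.14638229] [ 89.06754341  65.30263195 133.76878154]
[('press_spot', [72.0, -3.9, 120.1], 0.55)]
side 2082 [ 1.16713730e-01 -1.12306367e-03  1.18759180e+02]
((-0.14063262939453125, 0.39874267578125), (179.22738647460938, 135.38966369628906), 0.26493722200393677) [-89.99571656 -67.54444239 105.44263932] [ 89.73528408  67.74747918 134.35061036]
[('lip_tip', [-70.5, 1.3, 84.4], 0.8), ('press_spot', [67.2, 0.3, 123.1], 0.68)]
[635.19857386  -9.0380087  190.        ]
now [548.3  -4.6 232.4] dist [ 86.9  -4.4 -42.4] rot deg [ -5.57  -5.59 -89.89] w [ 0.   0.7 -0. ] grip 78.4 t 15.15
([-0.0, -0.101, 0.066], [-0.058, -0.058, -0.936])
([0.01, -0.101, 0.065], [-0.058, -0.058, -0.936])
([0.02, -0.1, 0.065], [-0.058, -0.058, -0.936])
([0.031, -0.098, 0.064], [-0.058, -0.058, -0.936])
([0.04, -0.095, 0.063], [-0.058, -0.058, -0.936])
([0.05, -0.091, 0.062], [-0.058, -0.058, -0.936])
([0.059, -0.086, 0.061], [-0.058, -0.058, -0.936])
([0.068, -0.08, 0.061], [-0.058, -0.058, -0.936])
([0.075, -0.073, 0.06], [-0.058, -0.058, -0.936])
([0.083, -0.066, 0.059], [-0.058, -0.058, -0.936])
([0.089, -0.058, 0.058], [-0.058, -0.058, -0.936])
([0.095, -0.049, 0.057], [-0.058, -0.058, -0.936])
([0.099, -0.04, 0.056], [-0.058, -0.058, -0.936])
([0.103, -0.031, 0.055], [-0.058, -0.058, -0.936])
([0.106, -0.021, 0.054], [-0.058, -0.058, -0.936])
([0.108, -0.01, 0.054], [-0.058, -0.058, -0.936])
```

The roof is centred along the rail (y within about 1 mm, square) and leans at 0.117 rad. I close the jaws, turn the tool and move above the press spot.

Request:
play_rows([
  {"tx":0,"ty":-0.1,"tz":0.03,"ax":-0.06,"ay":-0.06,"az":-0.94},
  {"tx":0.01,"ty":-0.1,"tz":0.03,"ax":-0.06,"ay":-0.06,"az":-0.94},
  {"tx":0.02,"ty":-0.1,"tz":0.03,"ax":-0.06,"ay":-0.06,"az":-0.94},
  {"tx":0.03,"ty":-0.1,"tz":0.03,"ax":-0.06,"ay":-0.06,"az":-0.94},
  {"tx":0.04,"ty":-0.1,"tz":0.03,"ax":-0.06,"ay":-0.06,"az":-0.94},
  {"tx":0.05,"ty":-0.09,"tz":0.03,"ax":-0.06,"ay":-0.06,"az":-0.94},
  {"tx":0.06,"ty":-0.09,"tz":0.03,"ax":-0.06,"ay":-0.06,"az":-0.94},
  {"tx":0.07,"ty":-0.08,"tz":0.03,"ax":-0.06,"ay":-0.06,"az":-0.94},
], jaw=-1)

```text
clock: 15.95
tool_pos: [591.2, -6.8, 224.7]
tcp_rot: [-2.833, 1.247, -0.072]
wrist_force: [0.4, 0.5, -0.6]
grip_width: 22.2
```

Request:
play_rows([
  {"tx":0.08,"ty":-0.07,"tz":0.06,"ax":-0.06,"ay":-0.06,"az":-0.94},
  {"tx":0.08,"ty":-0.07,"tz":0.06,"ax":-0.06,"ay":-0.06,"az":-0.94},
  {"tx":0.09,"ty":-0.06,"tz":0.06,"ax":-0.06,"ay":-0.06,"az":-0.94},
  {"tx":0.1,"ty":-0.05,"tz":0.06,"ax":-0.06,"ay":-0.06,"az":-0.94},
  {"tx":0.1,"ty":-0.04,"tz":0.06,"ax":-0.06,"ay":-0.06,"az":-0.94},
  {"tx":0.1,"ty":-0.03,"tz":0.06,"ax":-0.06,"ay":-0.06,"az":-0.94},
  {"tx":0.11,"ty":-0.02,"tz":0.06,"ax":-0.06,"ay":-0.06,"az":-0.94},
  {"tx":0.11,"ty":-0.01,"tz":0.06,"ax":-0.06,"ay":-0.06,"az":-0.94},
], jaw=-1)

```text
clock: 16.75
tool_pos: [635.2, -9.0, 201.9]
tcp_rot: [3.14, -0.065, -0.006]
wrist_force: [0.1, -0.4, 0.3]
grip_width: 0.5
```

```bash
python3 - <<'E'
from h import *
H=R.from_euler('z',HYAW).as_matrix()
Rm0,_=tool_R(HYAW+np.pi/2)
pos=np.array([HX,HY,0])+H@np.array([72,0,145.])
plan(pos,Rm0,6); print(get_state()["q"])
E
```

```text
now [635.2  -9.  201.9] dist [ -0.   -0.  -56.9] rot deg [0.04 0.22 0.58] w [ 0.1 -0.4  0.3] grip 0.5 t 16.75
([0.001, 0.0, 0.19], [0.001, 0.006, 0.016])
([0.001, 0.0, 0.19], [0.001, 0.006, 0.016])
([0.0, 0.0, 0.19], [0.001, 0.006, 0.016])
([0.0, 0.0, 0.19], [0.001, 0.006, 0.016])
([0.0, 0.0, 0.19], [0.001, 0.006, 0.016])
([0.0, 0.0, 0.19], [0.001, 0.006, 0.016])
[ 2.39903455e-01  4.26035637e-01 -8.58636442e-03 -4.81178089e-04
 -1.14000002e+00  1.28972578e+00]
```

Request:
play_rows([
  {"tx":0,"ty":0,"tz":0.2,"ax":0,"ay":0,"az":0.02},
  {"tx":0,"ty":0,"tz":0.3,"ax":0,"ay":0,"az":0.02},
  {"tx":0,"ty":0,"tz":0.3,"ax":0,"ay":0,"az":0.02},
  {"tx":0,"ty":0,"tz":0.2,"ax":0,"ay":0,"az":0.02},
  {"tx":0,"ty":0,"tz":0.12,"ax":0,"ay":0,"az":0},
  {"tx":0,"ty":0,"tz":0.06,"ax":0,"ay":0,"az":0},
  {"tx":0,"ty":0,"tz":0,"ax":0,"ay":0,"az":0},
  {"tx":0,"ty":0,"tz":0,"ax":0,"ay":0,"az":0},
], jaw=-1)

```text
clock: 17.55
tool_pos: [635.2, -8.9, 144.2]
tcp_rot: [3.14, -0.085, -0.002]
wrist_force: [0.2, 0.3, 0.2]
grip_width: 0.6
```

Request:
play_rows([
  {"tx":0,"ty":0,"tz":0.04,"ax":0,"ay":0,"az":0},
  {"tx":0,"ty":0,"tz":0.04,"ax":0,"ay":0,"az":0},
  {"tx":0,"ty":0,"tz":0.03,"ax":0,"ay":0,"az":0},
  {"tx":0,"ty":0,"tz":0.03,"ax":0,"ay":0,"az":0},
  {"tx":0,"ty":0,"tz":0.03,"ax":0,"ay":0,"az":0},
  {"tx":0,"ty":0,"tz":0.03,"ax":0,"ay":0,"az":0},
  {"tx":0,"ty":0,"tz":0.03,"ax":0,"ay":0,"az":0},
  {"tx":0,"ty":0,"tz":0,"ax":0,"ay":0,"az":0},
], jaw=-1)

```text
clock: 18.35
tool_pos: [634.5, -8.8, 131.5]
tcp_rot: [-3.14, 0.085, 0.005]
wrist_force: [0.1, 0.2, 0.6]
grip_width: 0.3
```

```bash
python3 - <<'E'
from h import *
H=R.from_euler('z',HYAW).as_matrix(); s=get_state(); print(s["tool_pos"],s["wrist_force"],s["wrist_torque"])
for c in ("side",):
    p,d,W=cloud(c); cv2.imwrite("pics/side9c.png",np.kron(p[130:250,290:450,::-1],np.ones((5,5,1),np.uint8))[:600,:800])
    L=(W-[HX,HY,0])@H
    m=(abs(L[...,0])<100)&(abs(L[...,1])<60)&(L[...,2]>100)&(L[...,2]<135); Q=L[m]; Q=Q[(abs(Q[:,0])>25)|(abs(Q[:,1])>25)]
    A=np.c_[Q[:,:2],np.ones(len(Q))]; k=np.linalg.lstsq(A,Q[:,2],rcond=None)[0]
    for _ in range(4):
        g=abs(Q[:,2]-A@k)<3; k=np.linalg.lstsq(A[g],Q[g,2],rcond=None)[0]
    print(c,g.sum(),k)
E
```

```text
[634.51396213  -8.84247584 131.54893778] [0.11169571 0.20550388 0.55667139] [-0.09580165  0.08432428 -0.01250202]
side 1676 [7.57954481e-02 9.34075669e-04 1.15398541e+02]
```

View pics/side9c.png

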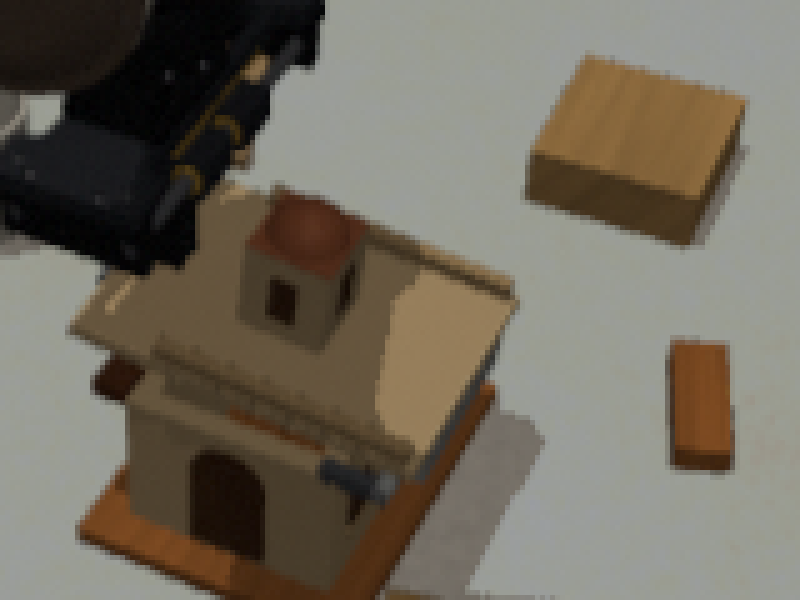

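Side crop: the plate's tilt is down to 0.076 rad, so the press is working. The foot edge is near (80,320). I continue down.

Request:
play_rows([
  {"tx":0,"ty":0,"tz":0.03,"ax":0,"ay":0,"az":0},
  {"tx":0,"ty":0,"tz":0.03,"ax":0,"ay":0,"az":0},
  {"tx":0,"ty":0,"tz":0.03,"ax":0,"ay":0,"az":0},
  {"tx":0,"ty":0,"tz":0.03,"ax":0,"ay":0,"az":0},
  {"tx":0,"ty":0,"tz":0.03,"ax":0,"ay":0,"az":0},
  {"tx":0,"ty":0,"tz":0.03,"ax":0,"ay":0,"az":0},
  {"tx":0,"ty":0,"tz":0,"ax":0,"ay":0,"az":0},
  {"tx":0,"ty":0,"tz":0,"ax":0,"ay":0,"az":0},
], jaw=-1)

```text
clock: 19.2
tool_pos: [634.5, -9.0, 122.7]
tcp_rot: [3.14, -0.084, -0.006]
wrist_force: [0.1, -0.4, 1.3]
grip_width: 0.4
```

Request:
play_rows([
  {"tx":0,"ty":0,"tz":0.02,"ax":0,"ay":0,"az":0},
  {"tx":0,"ty":0,"tz":0.02,"ax":0,"ay":0,"az":0},
  {"tx":0,"ty":0,"tz":0.02,"ax":0,"ay":0,"az":0},
  {"tx":0,"ty":0,"tz":0.02,"ax":0,"ay":0,"az":0},
  {"tx":0,"ty":0,"tz":0,"ax":0,"ay":0,"az":0},
  {"tx":0,"ty":0,"tz":0,"ax":0,"ay":0,"az":0},
  {"tx":0,"ty":0,"tz":0,"ax":0,"ay":0,"az":0},
  {"tx":0,"ty":0,"tz":0,"ax":0,"ay":0,"az":0},
], jaw=-1)

```text
clock: 20.0
tool_pos: [634.7, -8.9, 119.5]
tcp_rot: [3.14, -0.084, -0.004]
wrist_force: [-3.3, 0.5, 5.1]
grip_width: 0.4
```

```bash
cat > tilt.py <<'E'
from h import *
import sys
H=R.from_euler('z',HYAW).as_matrix(); s=get_state(); print(s["tool_pos"],s["wrist_force"],s["wrist_torque"],s["clock"])
c="side"
p,d,W=cloud(c); cv2.imwrite(f"pics/side{sys.argv[1]}.png",np.kron(p[130:250,290:450,::-1],np.ones((5,5,1),np.uint8))[:600,:800])
L=(W-[HX,HY,0])@H
m=(abs(L[...,0])<100)&(abs(L[...,1])<60)&(L[...,2]>98)&(L[...,2]<135); Q=L[m]; Q=Q[(abs(Q[:,0])>25)|(abs(Q[:,1])>25)]
A=np.c_[Q[:,:2],np.ones(len(Q))]; k=np.linalg.lstsq(A,Q[:,2],rcond=None)[0]
for _ in range(5):
    g=abs(Q[:,2]-A@k)<3; k=np.linalg.lstsq(A[g],Q[g,2],rcond=None)[0]
print(c,g.sum(),k); print(rect(Q[g]))
m=(abs(L[...,0])<40)&(abs(L[...,1])<40)&(L[...,2]>120); print("tower",rect(L[m]))
print([(n,np.round((np.array(r["xyz"])-[HX,HY,0])@H,1).tolist(),round(r["p"],2)) for n in("lip_tip","tower_mid","press_spot","nose_tip") for r in optics.tip_of(n,c)[:1]])
E
python3 tilt.py 10
```

```text
[634.71138822  -8.93734719 119.47247037] [-3.33627533  0.46692525  5.14464915] [ 0.09174569  0.87393502 -0.06311618] 20.0
side 1589 [-2.62283881e-04 -2.41192169e-03  1.09518312e+02]
((1.6909637451171875, -0.03668212890625), (180.4430389404297, 119.93038940429688), 0.04252289980649948)
tower ((9.167823791503906, 3.2752838134765625), (73.68663787841797, 61.427730560302734), 89.5243148803711)
[('lip_tip', [3.3, 4.7, 132.2], 0.43), ('tower_mid', [-180.3, 52.3, -3.6], 0.68), ('press_spot', [72.3, -2.2, 102.9], 0.82)]
```

View pics/side10.png

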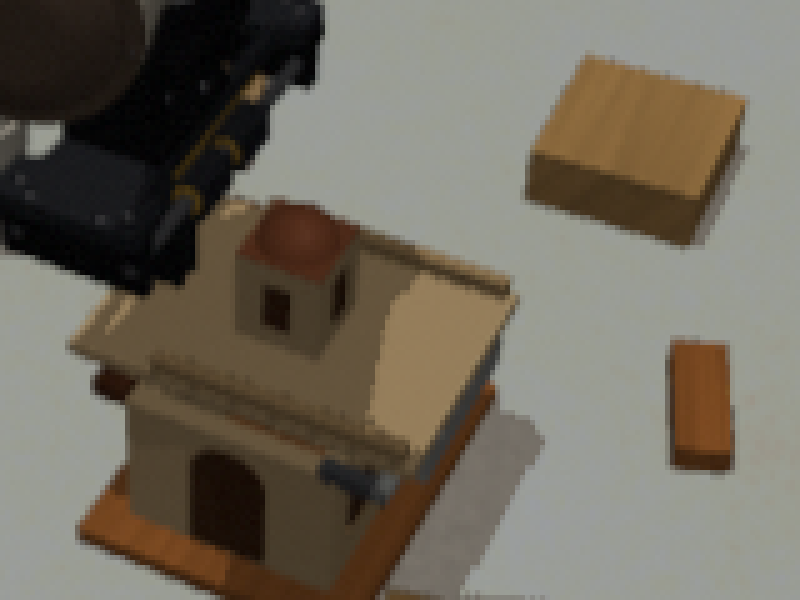

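Side crop: the plate is now level, with a slope of about 0 and its top at about 108 mm. I press a little harder to make sure it clicks, then back off and see whether it stays down.

Request:
play_rows([
  {"tx":0,"ty":0,"tz":0.02,"ax":0,"ay":0,"az":0},
  {"tx":0,"ty":0,"tz":0.02,"ax":0,"ay":0,"az":0},
  {"tx":0,"ty":0,"tz":0,"ax":0,"ay":0,"az":0},
  {"tx":0,"ty":0,"tz":0,"ax":0,"ay":0,"az":0},
  {"tx":0,"ty":0,"tz":0,"ax":0,"ay":0,"az":0},
  {"tx":0,"ty":0,"tz":0,"ax":0,"ay":0,"az":0},
  {"tx":0,"ty":0,"tz":0,"ax":0,"ay":0,"az":0},
  {"tx":0,"ty":0,"tz":0,"ax":0,"ay":0,"az":0},
], jaw=-1)

```text
clock: 21.05
tool_pos: [634.7, -8.9, 119.4]
tcp_rot: [3.14, -0.083, -0.003]
wrist_force: [-5.3, 1.9, 13.3]
grip_width: 0.4
```

Request:
play_rows([
  {"tx":0,"ty":0,"tz":-0.05,"ax":0,"ay":0,"az":0},
  {"tx":0,"ty":0,"tz":-0.1,"ax":0,"ay":0,"az":0},
  {"tx":0,"ty":0,"tz":-0.2,"ax":0,"ay":0,"az":0},
  {"tx":0,"ty":0,"tz":-0.4,"ax":0,"ay":0,"az":0},
  {"tx":0,"ty":0,"tz":-0.4,"ax":0,"ay":0,"az":0},
  {"tx":0,"ty":0,"tz":-0.4,"ax":0,"ay":0,"az":0},
  {"tx":0,"ty":0,"tz":-0.3,"ax":0,"ay":0,"az":0},
  {"tx":0,"ty":0,"tz":-0.1,"ax":0,"ay":0,"az":0},
], jaw=-1)

```text
clock: 21.85
tool_pos: [636.1, -8.9, 216.8]
tcp_rot: [-3.14, 0.084, -0.002]
wrist_force: [-0.1, 0.4, 0.8]
grip_width: 0.7
```

```bash
python3 tilt.py 11; python3 - <<'E'
from h import *
p,d,W=cloud("top"); cv2.imwrite("pics/top11.png",p[:,:,::-1])
p,d,W=cloud("wrist"); cv2.imwrite("pics/w11.png",p[:,:,::-1])
E
```

```text
[636.10421197  -8.88795675 216.82680467] [-0.06219531  0.40052872  0.77526553] [-0.11238054  0.14655328 -0.04543072] 21.85
side 1750 [-7.68613284e-04  2.68259110e-05  1.09554866e+02]
((1.5789871215820312, -0.029773712158203125), (181.1280975341797, 119.80596160888672), 0.1023169755935669)
tower ((9.155693054199219, 3.1152191162109375), (73.79510498046875, 61.52328109741211), 89.65587615966797)
[('lip_tip', [-70.7, 2.5, 85.8], 0.82), ('tower_mid', [6.0, 2.3, 132.4], 0.73), ('press_spot', [70.3, -4.5, 107.4], 0.81)]
```

View pics/side11.png

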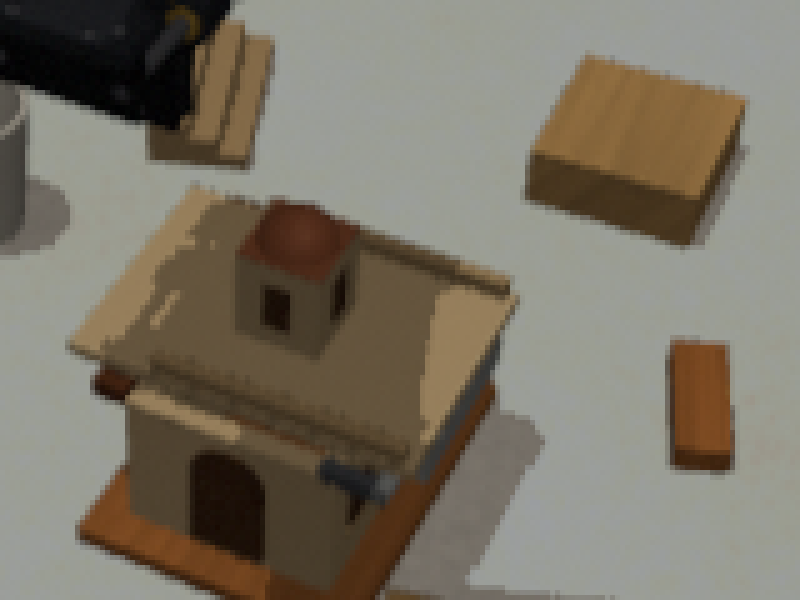

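View pics/w11.png

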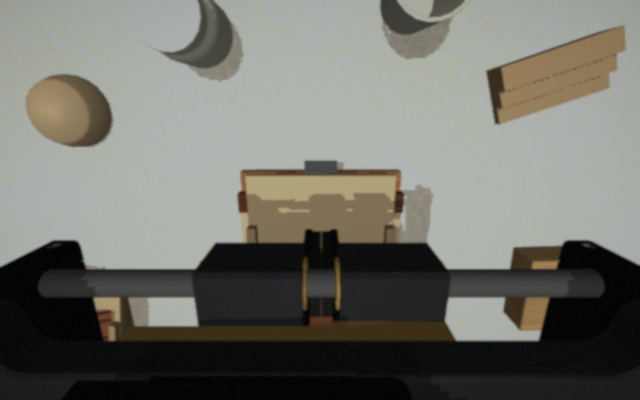

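The roof stays level with the arm away. The wrist picture shows the foot tab at (321,167), just beyond the plate edge. I measure how far it sticks out: 9 mm means clicked.

```bash
python3 - <<'E'
from h import *
H=R.from_euler('z',HYAW).as_matrix()
p,d,W=cloud("wrist"); L=(W-[HX,HY,0])@H
for r in range(156,182): print(r,np.round(L[r,321],1),p[r,321],"|",np.round(L[r,270],1))
E
```

```text
156 [91.3 -1.   1.6] [177 182 174] | [91.2 60.   0.1]
157 [90.2 -1.   2. ] [177 182 172] | [90.1 60.   0.5]
158 [88.9 -1.   1.2] [175 178 170] | [88.8 60.1 -0.1]
159 [87.5 -1.   0.2] [166 170 164] | [87.8 60.   1. ]
160 [86.2 -1.  -0.1] [135 139 134] | [86.6 60.   1.2]
161 [101.2  -0.9  89.5] [92 94 93] | [85.3 60.2  0.6]
162 [100.3  -0.9  89.7] [71 73 73] | [84.2 60.2  1. ]
163 [99.6 -0.9 90.5] [69 71 71] | [82.9 60.3  0.5]
164 [98.9 -0.9 91.9] [70 74 73] | [81.6 60.4  0.2]
165 [97.8 -0.9 90.9] [70 74 73] | [80.3 60.5  0. ]
166 [96.9 -0.9 90.7] [71 73 73] | [79.1 60.6 -0.1]
167 [95.8 -0.9 89.9] [72 74 73] | [78.2 60.4  1.4]
168 [95.1 -0.9 91.3] [72 74 73] | [76.6 60.7 -0.1]
169 [94.1 -0.9 90.9] [70 72 73] | [75.5 60.7  0.3]
170 [93.3 -0.9 91.1] [70 71 71] | [75.8 59.6  7.5]
171 [92.1 -0.9 90.3] [70 72 72] | [75.3 59.1 10.8]
172 [91.4 -0.9 91.1] [72 72 72] | [74.1 59.1 11. ]
173 [90.2 -0.9 90.1] [74 71 67] | [73.4 58.8 13.3]
174 [ 92.3  -0.9 103.5] [88 79 65] | [ 92.2  43.7 102.5]
175 [ 92.3  -0.9 107.6] [118 104  80] | [ 92.6  42.8 108.2]
176 [ 91.4  -0.9 107.5] [154 137 104] | [ 91.8  42.8 108.5]
177 [ 90.7  -0.9 108.1] [172 157 119] | [ 91.1  42.6 109.5]
178 [ 89.6  -0.9 107.1] [175 162 121] | [ 89.8  43.  107.7]
179 [ 88.9  -0.9 108. ] [176 163 123] | [ 89.   43.  108.1]
180 [ 88.3  -0.9 108.9] [177 163 124] | [ 88.5  42.8 109.3]
181 [ 87.1  -0.9 107.6] [176 162 123] | [ 87.5  42.9 109. ]
```

The tab sticks out 101.2 − 92.4 ≈ 9 mm, so the foot has sprung back. I hand the job in.

```bash
python3 -c "
from plant import order,get_state
print(get_state()['clock'],order.sign_off())"
```

```text
the job is handed in; nothing more can be done
22.25 None
```

The towered roof is on the house, pressed home and clicked, and the job was handed in at 22.25 s; the hand-in reports no verdict.

I gripped it by the tower and hooked the lip under the rail at 0.25 rad. I lowered it until the house carried it and let go; it then leaned at about 0.117 rad. I pressed the foot edge down with closed fingers to a hard stop at about 13 N, then backed off.

Last checks, with the arm clear:

| Check | Measured | Expected |
|---|---|---|
| Plate slope | under 0.001 rad | below 0.03 rad |
| Plate top height | about 108 mm | 108 mm |
| Off centre along the rail | less than 1 mm | within 20 mm |
| Out of square | about 0.002 rad | within 0.08 rad |
| Foot tab past the plate edge | about 9 mm | 9 mm with the foot sprung back |

- **Low press force:** the wrist read only about 1 N partway through the press, less than the 8 to 15 N I expected. The final level and the foot tab position still show the foot clicked.
- **Detector disagreement:** while the gripper covered part of the view during the press, the detector's lip and tower positions were wrong. Once the view was clear they agreed again to within about 6 mm, and I relied on depth.
- **Not measured:** I did not measure the other roof or the bystanders afterwards. The arm's path kept clear of them.

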